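Set up a board under the inspection camera

ROBOT

A 7-joint arm with a two-finger parallel gripper is mounted at the origin on the work surface. World frame = base frame: x ahead of the robot, y to its left, z up, the work surface at z = 0. Lengths are in m, angles in degrees, forces in N, time in s.
With the tool pointing down it reaches from about 0.35 to 0.775 m from the base axis. Payload 3.1 kg.
Tool frame: the origin (TCP) lies on the centre line of the jaws, within the pads' length; the fingertips stand 17 mm ahead of it and the grasp point (between the pads) lies 2 mm behind it (robot.tip_reach is the distance from the TCP to the fingertips, in m); z points along the fingers, y is the line along which they close (so a half turn about z gives the same grasp; the last joint's range is limited). The gripper opens to 85 mm and grips with 20 to 120 N. Pads are 22 mm wide; open, the fingers measure 114 mm over their backs; the gripper's body (76 mm by 85 mm) begins 54 mm behind the grasp point. The pads swing forward as they close: fully open they stand 13 mm farther back than shut.
Start: joints at [-74.009, 17.813, 0.802, 86.603, -0.252, 75.585, -1.558], TCP at [0.173, 0.522, 0.248] pointing down, gripper open.
Joint ranges: [-154.91, 154.91], [-16.99, 109.72], [-72.82, 74.43], [7.12, 147.25], [-82.49, 262.49], [11.32, 116.49], [-174.64, 174.64]. Speed limits (degrees/s): [159.86, 159.86, 180, 180, 180, 180, 180].

INTERFACE

Orientations are given as [roll, pitch, yaw] about the fixed x, y, z axes, in that order (R = Rz(yaw) Ry(pitch) Rx(roll)).
In Python, from station import robot, fingers, vision, workorder, recognise gives the robot as it stands. Calls block until the motion is done:
- robot.move_to(position, orientation): joint-space move of the TCP to a pose.
- robot.line_to(position, orientation=None, velocity=0.15, f_stop=None): straight line of the TCP; orientation=None keeps the orientation; velocity is the mean speed in m/s. With f_stop (N) it stops when the force on the tool has changed by that much, and returns True; else False.
- robot.move_j(angles): joint-space move.
- fingers.gripper_to(opening, force=None): opening from 0.0 (shut) to 1.0 (fully open); force is the grip in N (None keeps the last); returns when the fingers have stopped.
- robot.pause(seconds).
- robot.inverse_kinematics(position, orientation): joint angles nearest the present ones, or None.
- vision.grab_frame(name): name is "scene" or "top"; returns the picture (480x640x3 uint8, red, green, blue); there is no depth.
- vision.calibration(name): a dict with "mtx" (3x3 intrinsics, pixels), "k1" (the pictures are not rectified: a ray, as slopes to the right and down, at radius r is drawn at 1 + k1 r^2 times it, then the intrinsics apply), "extrinsics" (4x4, takes a point from world to camera coordinates). Camera axes: x right, y up, looking along -z (the intrinsics and any distortion apply to the point x, -y, -z); pixel columns grow to the right and rows downward; lengths in m; the calibration is good to about 2 mm. A picture is of the moment at which its call begins. calibration takes no time and is no camera call.
A pose or a line that the arm cannot do raises robot.PlanningError and nothing moves.
- workorder.close_job(): hands the job in; it is judged then, once.
Trained networks look in the newest picture that a camera, given by its name, has taken for a name from the list of things; names that differ only in an ending like _2 or _b are one class to them, and where a whole thing is asked for, a point or a joint stands for the part that bears it (a point fixed in the world has none). Each returns a list of dicts, best first, with "p" (0 to 1); they miss things now and then, are a little off and sometimes report something else, mostly with a low value. They report only what shows in the picture. A call takes as long as a camera call.
- recognise(label, camera): "rect" ([centre column, centre row, width, height] in pixels, round what is visible of it).
Readings, each from a call of its own:
- robot.current_time_s(): time.
- robot.current_joint_positions(): joint angles.
- robot.current_dq(): joint speeds.
- robot.current_joint_torque(): joint torques, N m.
- robot.current_tool_pos(): TCP position.
- robot.current_eef_rot(): TCP orientation.
- robot.current_contact_force(): force on the tool from outside, world axes, zero at the start.
- robot.current_torque(): the same for the moment, N m.
- robot.current_finger_gap(): opening from 0.0 (shut) to 1.0 (fully open).
- robot.current_gripper_force(): force on a finger pad.
Only numpy, scipy, OpenCV 4.12 (cv2) and the standard library are available. Lean on these libraries where they do the work, as an engineer would, in place of code of your own. Each camera call takes 0.05 s, during which the arm holds its last target. There are 200 camera calls.

TASK

Get the loaded board carrier ready for inspection: stand the blue can that is in the way upright in the red tray, then slide the black board carrier along the bench, flat and without lifting it, to sit square inside the yellow corner marks under the camera. Then turn the focus knob on the console until its red pointer line meets the red mark on the dial, let go of it, and press the green capture button fully down. Leave everything else on the bench where it is and do not bump the camera stand.

Things in the scene. Friction and masses are not known exactly. Their poses are not given: they have to be found in the camera images.
- can: Plain blue can with a pale lid, upright cylinder 54 mm in diameter and 120 mm tall, about 0.22 kg, standing between the carrier and the marked spot, 115 to 140 mm from the spot's centre. Origin: centre of its underside, z up.
- tray: Red open tray fixed to the bench, 160 (x) by 130 (y) by 45 mm high, walls and floor 4 mm thick. Origin: centre of its underside, z up. The can stands on its floor 4 mm above the bench.
- carrier: Loose black board carrier: a slab 110 (its x) by 140 (its y) by 25 mm high with upright sides, a green board with yellow and black components on it (80 by 110 mm field, top 31 mm above the bench). About 0.45 kg, too wide to grip. Origin: centre of its underside. Starts to the right (-y) of the spot, its y axis roughly towards it; either way round is right at the end.
- stand: Camera stand fixed to the bench. ORIGIN: centre of the marked spot on the bench, under the camera; the carrier must line up with its x and y axes (long side along y). The inner edges of the four yellow corner marks enclose 126 (x) by 156 (y) mm: 8 mm to spare all round. At x = +215 mm a post of radius 13 mm, up to 265 mm high, on a foot 100 by 110 by 18 mm.
- camera (a point): Middle of the underside of the camera head, 158 mm above the spot's centre. The head is an upright cylinder of radius 40 mm, up to 242 mm high; a bar 28 mm wide (217 to 239 mm high) runs from it along the stand's +x to the post. A vertical gripper pushing the carrier's near (-y) end home would hit it: tilt the tool, fingers leading.
- knob_grip (a point): Middle of the focus knob's grip bar, on the knob's axis, 25.5 mm above the console's sloping face: the point to grip. Site z: the knob's axis, out of the face, leaning 35 degrees from vertical to the console's front; x: along the bar to its pointer end (red line). Aluminium bar 58 mm long, 15 wide, 11.5 to 35.5 mm above the face, on a grey disc of radius 31 mm.
- focus (a joint): Angle of the focus knob (rad), 0 when the pointer points straight up the slope, growing counter-clockwise as one looks at the face; limits +-1.4. Stiff (0.05 N m), stays where it is left. Starts at -0.6 to -0.2.
- focus_mark (a joint): Angle of the red mark on the dial (rad), on the same scale as the knob: the knob is set when joint focus equals it. Not movable by the robot; 0.3 to 0.8.
- pointer (a point): Point on the line of the knob's pointer, 40 mm from the knob's axis and 6 mm above the face; it turns with the knob.
- mark (a point): Point at the red mark on the dial, 40 mm from the knob's axis and 6 mm above the face; the pointer point coincides with it when the knob is set.
- console: Grey control console fixed to the bench, 160 (x) by 240 (y) mm, its front to -x. Its face slopes up from 25 mm high at the front (x = -75 mm) to 110 mm at x = +45 mm (35.3 degrees), then a flat top to x = +85 mm. The focus knob is on the face at y = +55 mm and the green button at y = -70 mm. Origin: centre of its underside, z up.
- capture_top (a point): Centre of the top of the green capture button (radius 17 mm) in its black housing on the console's sloping face; the point's z axis is the press axis, out of the face, leaning 35 degrees from vertical to the front.
- capture (a joint): Travel of the capture button (m): 0 out, 0.006 fully down. A spring, 5 N fully down; it comes back by itself.
- tape: Bystander: brown card roll standing on its end, 90 mm across, 50 mm high, open in the middle. Origin: centre of its underside.
- flux: Bystander: amber bottle, 48 mm across, 110 mm tall. Origin: centre of its underside.
- jar: Bystander: white jar with orange details, 64 mm across, 60 mm tall. Origin: centre of its underside.
- driver: Bystander: screwdriver with an orange handle lying on the bench near the robot. Origin near its middle.
- cutters: Bystander: side cutters with blue handles, 110 mm long, lying on the bench near the robot. Origin near the pivot.

How it is judged (in metres and radians):
On the way, in this order (a step that is already met when the one before it is completed fails the run):
1. the can stands upright in the red tray, let go (x of can in the frame of tray between -0.055 and 0.055 m and y of can in the frame of tray between -0.042 and 0.042 m and height (world z) of can below 0.012 m and angle between can's own z axis and vertical below 0.15 rad and contact force between the fingers and can below 0.1 N), for 0.2 s.
2. the carrier lies square inside the yellow marks (all of step 1 and x of carrier in the frame of stand between -0.01 and 0.01 m and y of carrier in the frame of stand between -0.01 and 0.01 m and angle between the x axis of carrier and the x axis of stand, either way round below 0.14 rad and height (world z) of carrier below 0.004 m and linear speed of carrier below 0.02 m/s), for 0.2 s.
3. the focus knob's pointer is at the red mark and the knob is let go (distance between pointer and mark below 0.005 m and contact force between the fingers and console below 0.1 N and x of carrier in the frame of stand between -0.01 and 0.01 m and y of carrier in the frame of stand between -0.01 and 0.01 m and angle between the x axis of carrier and the x axis of stand, either way round below 0.14 rad and height (world z) of carrier below 0.004 m and linear speed of carrier below 0.02 m/s), for 0.2 s.
4. the capture button is pressed fully down (value of joint capture above 0.0045 m and distance between pointer and mark below 0.005 m), for 0.05 s.
At the end, for the whole second after the job is handed in: Can upright (0.15 rad) and at rest on the tray floor; carrier flat, at rest, centred within 10 mm along each stand axis and square within 0.14 rad; pointer point within 5 mm of the mark point; knob and can let go; capture button pressed beyond 4.5 mm and out again (under 2 mm) (all of step 2 and distance between pointer and mark below 0.005 m and value of joint capture below 0.002 m and linear speed of can below 0.02 m/s); the robot touches nothing.
It fails at once if the carrier is lifted or tipped off the bench (over 12 mm or 0.15 rad) (height (world z) of carrier above 0.012 m or angle between carrier's own z axis and vertical above 0.15 rad).
It fails at once if a bystander (roll, bottle, jar, screwdriver, cutters) is moved by more than 30 mm (distance of any of tape, flux, jar, driver, cutters from where it was at the start of the episode above 0.03 m).
It fails at once if the camera stand is bumped (over 8 N) (contact force between any of the arm, the fingers and stand above 8 N).
It also fails if it takes over 72 s, if anything falls off the work surface, if the arm or the gripper's body presses on something with over 40 N, if the wrist force passes 120 N, or if a joint passes its speed limit or range.

## Working session

There is one attempt and no reset: what is moved stays moved. The work goes in short steps, each a Python script; the robot and the scene stay as the last script left them, time stands still between calls to the robot, and variables do not carry over. Pictures are saved under pics/ and viewed, at most 10 in all, crops included, and the job is handed in when it is done.

```bash
ls; mkdir -p pics
cat > h.py <<'E'
import numpy as np, cv2
from station import robot, fingers, vision, workorder, recognise
def pix(name,P):
    c=vision.calibration(name);E=np.array(c["extrinsics"]);M=np.array(c["mtx"])
    P=np.atleast_2d(P);q=P@E[:3,:3].T+E[:3,3]
    s=np.c_[q[:,0]/-q[:,2],-q[:,1]/-q[:,2]];s=s*(1+c["k1"]*(s**2).sum(1,keepdims=True))
    return np.c_[s,np.ones(len(s))]@M.T[:,:2]
def ray(name,uv):
    c=vision.calibration(name);E=np.array(c["extrinsics"]);M=np.array(c["mtx"])
    d=np.linalg.solve(M,np.r_[uv,1])[:2];s=d.copy()
    for _ in range(20): s=d/(1+c["k1"]*(s@s))
    R=E[:3,:3];return -R.T@E[:3,3],R.T@np.r_[s[0],-s[1],-1]
def at(name,uv,z):
    o,d=ray(name,np.array(uv,float));return o+d*(z-o[2])/d[2]
E
python3 - <<'E'
from h import *
for n in("scene","top"):
    im=vision.grab_frame(n);cv2.imwrite(f"pics/{n}0.png",im[:,:,::-1])
    o,d=ray(n,[320,240]);print(n,o.round(3),d.round(3),vision.calibration(n)["mtx"][0][0],vision.calibration(n)["k1"])
    for l in "can tray carrier stand knob_grip console capture_top tape flux jar driver cutters".split():
        r=recognise(l,n)
        print(l,[(round(x["p"],2),np.round(x["rect"]).astype(int).tolist(),at(n,x["rect"][:2],0).round(3)[:2].tolist()) for x in r[:2]])
E
```

```text
pics
scene [ 1.116 -0.632  0.788] [-0.53   0.588 -0.61 ] 434.72079841894964 0.009151226921888633
can [(0.56, [297, 245, 23, 45], [0.398, 0.064])]
tray [(0.79, [387, 207, 60, 42], [0.474, 0.409])]
carrier [(0.69, [256, 302, 63, 56], [0.482, -0.169])]
stand [(0.85, [372, 235, 97, 139], [0.531, 0.249])]
knob_grip [(0.71, [336, 302, 25, 18], [0.631, -0.036])]
console [(0.56, [328, 344, 126, 115], [0.704, -0.148])]
capture_top []
tape [(0.59, [234, 411, 55, 57], [0.674, -0.395])]
flux [(0.73, [448, 241, 25, 36], [0.715, 0.378])]
jar []
driver [(0.61, [447, 240, 23, 39], [0.712, 0.381]), (0.5, [296, 238, 51, 28], [0.373, 0.087])]
cutters [(0.47, [322, 211, 22, 16], [0.333, 0.248])]
top [0.351 0.009 1.195] [ 0.169  0.008 -0.986] 519.1388479364809 -0.0907674258772363
can [(0.58, [323, 285, 30, 30], [0.452, 0.01]), (0.5, [401, 273, 70, 58], [0.482, -0.17])]
tray [(0.72, [370, 186, 30, 29], [0.688, -0.098]), (0.62, [162, 263, 66, 72], [0.494, 0.387])]
carrier []
stand [(0.79, [271, 219, 81, 170], [0.603, 0.136])]
knob_grip [(0.72, [371, 186, 30, 32], [0.688, -0.099]), (0.35, [424, 180, 14, 20], [0.707, -0.227])]
console [(0.87, [390, 172, 108, 88], [0.724, -0.144]), (0.48, [163, 262, 62, 74], [0.497, 0.384])]
capture_top [(0.58, [427, 180, 17, 20], [0.706, -0.234])]
tape [(0.6, [499, 189, 46, 43], [0.689, -0.41])]
flux [(0.36, [373, 188, 28, 30], [0.684, -0.104])]
jar [(0.64, [141, 183, 37, 31], [0.687, 0.454])]
driver [(0.79, [286, 320, 90, 13], [0.369, 0.093])]
cutters [(0.94, [212, 327, 56, 24], [0.35, 0.262])]
```

```bash
python3 -c "
import cv2
a=cv2.imread('pics/top0.png');cv2.imwrite('pics/t1.png',cv2.resize(a[120:390,100:460],None,fx=2.2,fy=2.2,interpolation=cv2.INTER_CUBIC))
a=cv2.imread('pics/scene0.png');cv2.imwrite('pics/s1.png',cv2.resize(a[150:450,180:480],None,fx=2,fy=2,interpolation=cv2.INTER_CUBIC))"
```

```text
(no output)
```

View pics/t1.png

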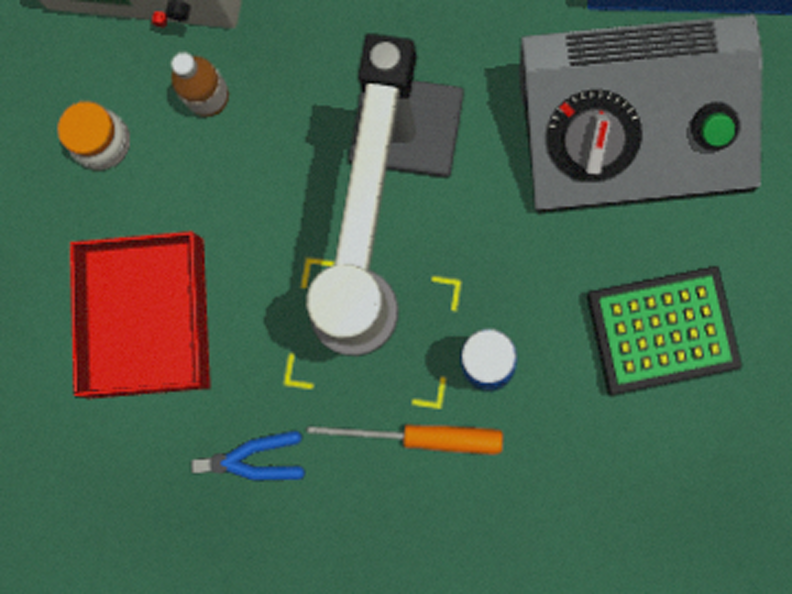

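View pics/s1.png

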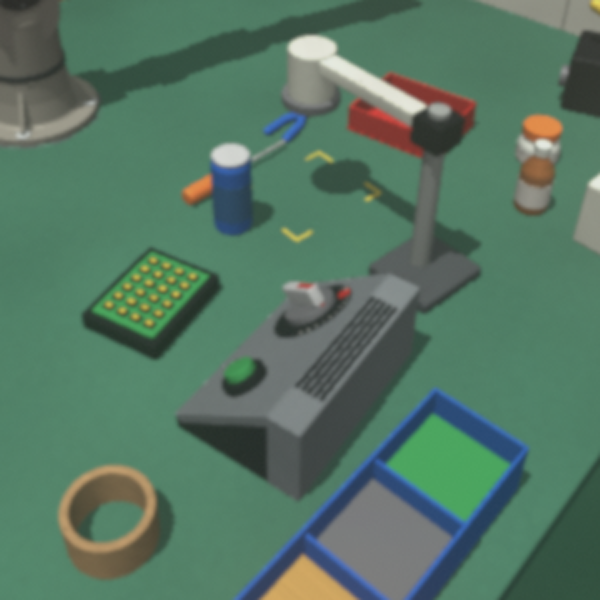

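Top view: the marked spot is at crop (373,333), the can lid at (488,356), and the carrier at (665,331), rotated about 12°. The tray is at (140,315). The console knob is at (595,138), its red mark at (567,108) and the button at (718,130). The scene view agrees. I'll convert these features to world coordinates next.

Run:
```python
from h import *
im=cv2.imread("pics/top0.png");hsv=cv2.cvtColor(im,cv2.COLOR_BGR2HSV)
def full(c): return np.array(c)/2.2+[100,120]
def W(c,z): return at("top",full(c),z)
# marks: yellow pixels near spot
m=cv2.inRange(hsv,(22,120,110),(35,255,255));m[:, :225]=0;m[:,320:]=0;m[:230]=0;m[310:]=0
pts=np.array([at("top",p[0],0)[:2] for p in cv2.findNonZero(m).astype(float)])
r=cv2.minAreaRect(pts.astype(np.float32)*1000);print("marks rect mm",r)
b=cv2.boxPoints(r);print(b.round())
# carrier top outline by hand and green
c=np.array([W(p,.025)[:2] for p in [(590,291),(717,268),(741,368),(610,394)]]);print("carrier corners",c.round(3).tolist(),"c",c.mean(0),"sides",np.linalg.norm(np.diff(c,axis=0),axis=1))
g=cv2.inRange(hsv,(45,120,110),(80,255,255));g[:,:360]=0;g[:235]=0;g[305:]=0;g[:,440:]=0
n,l,s,ce=cv2.connectedComponentsWithStats(cv2.morphologyEx(g,cv2.MORPH_CLOSE,np.ones((9,9))));k=1+s[1:,4].argmax()
pp=np.array([at("top",p,.029)[:2] for p in np.argwhere(l==k)[:,::-1].astype(float)]);print("board",cv2.minAreaRect(pp.astype(np.float32)*1000))
print("can",W((488,356),.12),"scene",at("scene",np.array([231,155])/2+[180,150],.12))
rd=cv2.inRange(hsv,(0,150,70),(8,255,255))|cv2.inRange(hsv,(172,150,70),(180,255,255));
t=rd.copy();t[:,210:]=0;t[:220]=0
tt=np.array([at("top",p[0],.045)[:2] for p in cv2.findNonZero(t).astype(float)]);print("tray",cv2.minAreaRect(tt.astype(np.float32)*1000))
# console edges
for nm,p,z in [("front L",(538,211),.025),("front R",(760,188),.025),("back L",(523,38),.11),("back R",(757,17),.11),("breakL",(526,68),.11),("button",(718,130),None)]:
    if z: print(nm,W(p,z))
```

```text
marks rect mm ((481.251708984375, 136.10430908203125), (165.90963745117188, 136.23410034179688), 82.47284698486328)
[[403.  63.]
 [538.  45.]
 [560. 209.]
 [425. 227.]]
carrier corners [[0.525, -0.091], [0.551, -0.224], [0.448, -0.247], [0.419, -0.112]] c [ 0.48569793 -0.16865741] sides [0.13534426 0.10653537 0.13817601]
board ((486.8007507324219, -167.91329956054688), (90.45698547363281, 119.9539566040039), 12.501044273376465)
can [0.44710532 0.01282761 0.12      ] scene [0.45163063 0.00864131 0.12      ]Traceback (most recent call last):
  File "<stdin>", line 18, in <module>
  File "h.py", line 14, in at
    o,d=ray(name,np.array(uv,float));return o+d*(z-o[2])/d[2]
        ~~~^^^^^^^^^^^^^^^^^^^^^^^^^
  File "h.py", line 9, in ray
    c=vision.calibration(name);E=np.array(c["extrinsics"]);M=np.array(c["mtx"])
ValueError: time passes only in moves, steps and waits
```

```bash
sed -i 's/^def pix/_c={}\ndef cal(n):\n    if n not in _c: _c[n]=vision.calibration(n)\n    return _c[n]\ndef pix/; s/c=vision.calibration(name)/c=cal(name)/' h.py
python3 - <<'E'
from h import *
im=cv2.imread("pics/top0.png");hsv=cv2.cvtColor(im,cv2.COLOR_BGR2HSV)
def full(c): return np.array(c)/2.2+[100,120]
def W(c,z): return at("top",full(c),z)
rd=cv2.inRange(hsv,(0,150,70),(8,255,255))|cv2.inRange(hsv,(172,150,70),(180,255,255));
t=rd.copy();t[:,210:]=0;t[:220]=0
tt=np.array([at("top",p[0],.045)[:2] for p in cv2.findNonZero(t).astype(float)]);print("tray",cv2.minAreaRect(tt.astype(np.float32)*1000))
for nm,p,z in [("front L",(538,211),.025),("front R",(760,188),.025),("back L",(523,38),.11),("back R",(757,17),.11)]: print(nm,W(p,z))
from scipy.optimize import least_squares
# console fit: world features -> console frame
S=np.arctan2(85,120)
def face(u,y,h): # u distance up slope from front edge, h above face
    x=-.075+u*np.cos(S)-h*np.sin(S); return [x,y,.025+u*np.sin(S)+h*np.cos(S)]
F=np.array([[-.075,.12,.025],[-.075,-.12,.025],[.045,.12,.11]])
def sc(c): return np.array(c)/2+[180,150]
def model(q):
    u,ub,hb=q[3:6]
    P=np.array([[-.075,.12,.025],[-.075,-.12,.025],[.085,.12,.11],[.085,-.12,.11],face(u,.055,0.0115),face(ub,-.07,hb)])
    R=cv2.Rodrigues(np.array([0,0,q[2]]))[0]
    return P@R.T+[q[0],q[1],0]
def res(q):
    P=model(q)
    a=pix("top",P)-[full(c) for c in [(538,211),(760,188),(523,38),(757,17),(595,136),(718,130)]]
    b=pix("scene",P[[1,2,3,4,5]])-[sc(c) for c in [(180,415),(418,287),(298,442),(306,308),(241,368)]]
    # disc centre (ends of the dark dial): weight less
    return np.r_[a.ravel(),b.ravel()]
s=least_squares(res,[.74,-.15,-.08,.07,.07,.02],loss="soft_l1");print(s.x.round(4),res(s.x).round(1))
E
```

```text
tray ((490.39227294921875, 371.6071472167969), (162.81239318847656, 139.6703643798828), 6.021107196807861)
front L [ 0.60863056 -0.03639313  0.025     ]
front R [ 0.63819539 -0.27131825  0.025     ]
back L [ 0.76711371 -0.0161973   0.11      ]
back R [ 0.79543054 -0.25297709  0.11      ]
[ 0.6987 -0.1456  0.1239  0.0776  0.0755  0.0154] [-0.3 -0.3  1.1 -0.3 -0.1 -0.5  0.5 -1.   0.9  0.8  0.6 -0.5 -3.3 -1.7
  0.9 -1.2  0.3 -3.7  1.5 -3.7 -0.7  0.4]
```

```bash
python3 -c "
import cv2
a=cv2.imread('pics/top0.png')[150:220,335:450];b=cv2.imread('pics/scene0.png')[270:370,280:380]
cv2.imwrite('pics/k.png',cv2.hconcat([cv2.resize(a,(640,390),interpolation=2)[:, :400],cv2.resize(b,(390,390),interpolation=2)]))"
```

```text
(no output)
```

View pics/k.png

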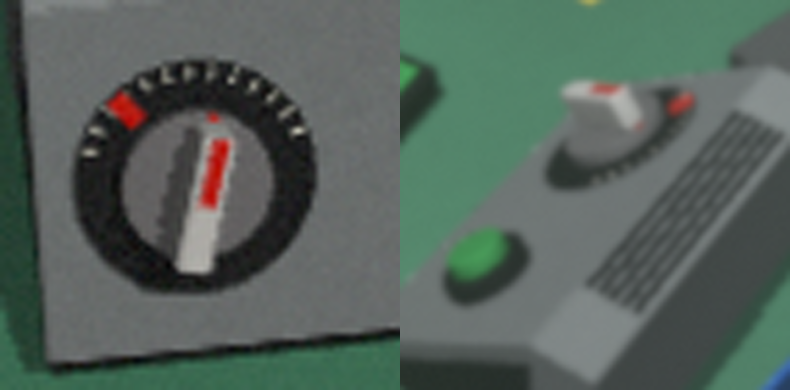

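The crop shows the dial centre at crop (195,176), the red mark at (126,110), the pointer foot at (213,117) and the bar's top from (222,140) to (195,270). I'll project these onto the face plane.

```bash
cat >> h.py <<'E'
S=np.arctan2(85,120); CO=np.array([.699,-.1456,0]); CY=.124
CR=cv2.Rodrigues(np.array([0,0,CY]))[0]
N=CR@[-np.sin(S),0,np.cos(S)]; U=CR@[np.cos(S),0,np.sin(S)]; V=CR@[0,1.,0]  # out, up slope, left
def facept(u,y,h): return CO+CR@[-.075,0,.025]+u*U+y*V+h*N
def onface(name,uv,h):
    o,d=ray(name,np.array(uv,float));p0=facept(0,0,h);p=o+d*((p0-o)@N)/(d@N);return np.array([(p-p0)@U,(p-p0)@V])
E
python3 - <<'E'
from h import *
f=lambda p:np.array(p)/5.565+[335,150]
g=lambda p:(np.array(p)-[400,0])/3.9+[280,270]
print("dial c",[onface("top",f((195,176)),h).round(4) for h in(0,.006)])
m=onface("top",f((126,110)),.006);p=onface("top",f((213,117)),.006);print("mark",m,"ptr",p)
a=onface("top",f((222,140)),.0355);b=onface("top",f((195,270)),.0355);print("bar",a,b,(a+b)/2,np.linalg.norm(a-b),np.arctan2((a-b)[1],(a-b)[0]))
b_=f((718/2.2,0)) 
print("button",onface("top",np.array([718,130])/2.2+[100,120],.015),onface("scene",g((478,252)),.015))
print("scene mark",onface("scene",g((682,103)),.006),"bar top centre",onface("scene",g((600,92)),.0355))
c=(a+b)/2
for c in((a+b)/2,np.array([.0735,.055])):
  print("ang mark",np.arctan2(*(m-c)[::-1]),"r",np.linalg.norm(m-c),"ptr",np.arctan2(*(p-c)[::-1]),np.linalg.norm(p-c))
E
```

```text
dial c [array([0.0758, 0.0564]), array([0.078 , 0.0572])]
mark [0.10854991 0.08336656] ptr [0.1020457  0.04876727]
bar [0.10226045 0.04966955] [0.04928219 0.06286176] [0.07577132 0.05626566] 0.054596066939229033 -0.2440483762931448
button [ 0.07403685 -0.06862237] [ 0.07557106 -0.06993784]
scene mark [0.11705271 0.07250995] bar top centre [0.09070277 0.04561758]
ang mark 0.6908623069656892 r 0.042531105422268865 ptr -0.2779977627188608 0.027323418946567073
ang mark 0.680397610119394 r 0.045090551677260095 ptr -0.2149684611440189 0.029218217040918888
```

Run:
```python
from h import *
print(robot.current_time_s(),robot.current_eef_rot())
O=[180,0,0]
for P in [(.449,.011,.09),(.36,.02,.19),(.36,.2,.19),(.49,.377,.19),(.35,.3,.33)]:
    print(P,np.round(robot.inverse_kinematics(P,O),0), np.round(robot.inverse_kinematics(P,[180,0,180]),0))
robot.line_to((.36,.28,.33),O,.3); robot.line_to((.40,.02,.33),O,.3)
robot.line_to((.449,.011,.20),O,.25); robot.line_to((.449,.011,.09),O,.15)
fingers.gripper_to(0,40); print(robot.current_finger_gap(),robot.current_gripper_force(),robot.current_time_s())
robot.line_to((.449,.011,.18),O,.2)
print(robot.current_finger_gap(),robot.current_contact_force())
```

```text
1.3 [1.79999888e+02 4.45933956e-04 1.61626033e+02]
(0.449, 0.011, 0.09) [-44.  21.  50. 116. -20.  52. -74.] [-34.  18.  36. 115. -13.  51. 100.]
(0.36, 0.02, 0.19) [-46.  -4.  39. 119.   3.  64. -99.] [-44.  -4.  37. 119.   2.  64.  82.]
(0.36, 0.2, 0.19) [ -60.    4.   31.  113.   -2.   64. -119.] [-45.   4.  15. 112.  -1.  64.  60.]
(0.49, 0.377, 0.19) [ -62.   31.   35.   81.  -18.   73. -115.] [-44.  28.   8.  81.  -4.  72.  54.]
(0.35, 0.3, 0.33) [ -69.    5.   29.   91.   -3.   84. -130.] [-50.   5.   8.  91.  -1.  84.  48.]
0.616315773467373 41.67743337482307 7.3
0.6166992763747993 [-0.07433285  0.01227125 -1.58818272]
```

Run:
```python
from h import *
O=[180,0,0]
for P in [(.36,.03,.18),(.355,.21,.18),(.42,.35,.18)]: robot.line_to(P,O,.25)
robot.line_to((.49,.377,.18),O,.2)
print(robot.line_to((.49,.377,.091),O,.1,f_stop=6),robot.current_tool_pos(),robot.current_joint_positions())
fingers.gripper_to(1.0); robot.pause(.2)
robot.line_to((.49,.377,.2),O,.2); print(robot.current_time_s())
vision.grab_frame("scene");im=vision.grab_frame("scene");cv2.imwrite("pics/s2.png",cv2.resize(im[150:330,280:480,::-1],None,fx=2.5,fy=2.5))
im=vision.grab_frame("top");cv2.imwrite("pics/top2.png",im[:,:,::-1])
```

```text
True [0.48821205 0.37691548 0.09481688] [ -58.23542459   34.72571543   28.72451503   87.94832647  -18.09648873
   62.18516292 -115.22781527]
12.6917
```

View pics/s2.png

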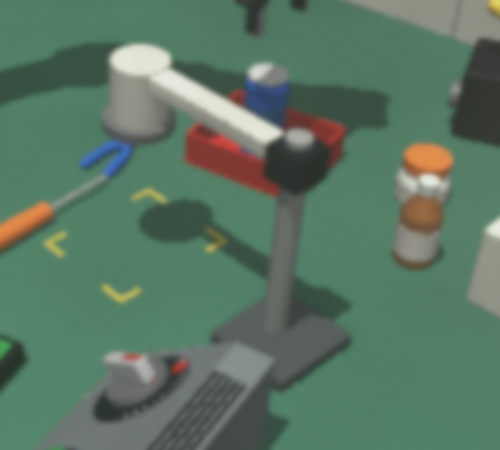

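Can stands upright in the tray (around crop (268,100)); the marks are clear. I'll plan the push as a two-finger tilted push along an arc.

```bash
cat >> h.py <<'E'
from scipy.spatial.transform import Rotation as Ro
SP=np.array([.481,.136]); SY=-7.6
def pushpose(c,yaw,back=0,sgn=1,tau=35,z=.0115):
    t=np.radians(yaw);ta=np.radians(tau);f=np.array([-np.sin(t),np.cos(t),0]);k=np.array([0,0,1.])
    tz=f*np.sin(ta)-k*np.cos(ta);ty=sgn*np.array([np.cos(t),np.sin(t),0]);R=np.c_[np.cross(ty,tz),ty,tz]
    tip=np.r_[c,0]-f*(.070+back+.011*np.cos(ta))+k*z
    return tip-.017*tz,Ro.from_matrix(R).as_euler('xyz',degrees=True)
def arc(c0,y0,c1,y1,n=60):
    s=np.linspace(0,1,n);d=np.subtract(c1,c0);L=np.hypot(*d);ch=np.degrees(np.arctan2(-d[0],d[1]))
    th=y0+(y1-y0)*s+6*(ch-(y0+y1)/2)*s*(1-s)
    v=np.c_[-np.sin(np.radians(th)),np.cos(np.radians(th))];p=np.r_[[[0,0]],np.cumsum((v[1:]+v[:-1])/2,axis=0)/(n-1)]
    p=p*L/np.hypot(*p[-1]);p=p+np.outer(s,d-p[-1]);return p+c0,th
E
python3 - <<'E'
from h import *
c,th=arc((.486,-.168),11.5,SP,SY)
print(c[::12].round(3).tolist(),th[::12].round(1))
for s in(1,-1):
  for i in(0,20,40,59):
    P,O=pushpose(c[i],th[i],.04 if i==0 else 0,s);q=robot.inverse_kinematics(P,O);print(s,i,P.round(3),O.round(0),None if q is None else np.round(q))
E
```

```text
[[0.486, -0.168], [0.476, -0.107], [0.471, -0.045], [0.471, 0.017], [0.475, 0.079]] [11.5  6.6  2.3 -1.6 -5. ]
1 0 [ 0.512 -0.294  0.025] [180. -35. 102.] [ 24.  57.  33.  69. -43.  95.  72.]
1 20 [ 0.478 -0.154  0.025] [180. -35.  94.] [ 11.  45.  35.  95. -48.  82.  69.]
1 40 [ 0.468 -0.051  0.025] [-180.  -35.   87.] [  4.  38.  31. 109. -52.  71.  63.]
1 59 [0.469 0.048 0.025] [180. -35.  82.] [ -1.  32.  22. 117. -57.  59.  53.]
-1 0 [ 0.512 -0.294  0.025] [180.  35. -78.] [  16.   63.   51.   69.  -55.  103. -101.]
-1 20 [ 0.478 -0.154  0.025] [180.  35. -86.] [   2.   51.   50.   96.  -56.   90. -104.]
-1 40 [ 0.468 -0.051  0.025] [180.  35. -93.] [  -7.   43.   46.  109.  -59.   78. -112.]
-1 59 [0.469 0.048 0.025] [-180.   35.  -98.] [ -14.   36.   40.  118.  -64.   67. -121.]
```

Run:
```python
from h import *
O=[180,0,0]
for P in [(.42,.35,.33),(.36,.12,.35),(.40,-.15,.33)]: robot.line_to(P,O,.3)
fingers.gripper_to(.55)
c0=np.array([.486,-.168])
P,Q=pushpose(c0,11.5,.045)
robot.move_to(P+[0,0,.2],Q)
robot.line_to(P+[0,0,.03],Q,.2); print(robot.line_to(P,Q,.08,f_stop=6),robot.current_tool_pos()-P)
P1,_=pushpose(c0,11.5,-.02)
print(robot.line_to(P1,Q,.04,f_stop=1.5)); p=robot.current_tool_pos()
f=np.array([-np.sin(np.radians(11.5)),np.cos(np.radians(11.5)),0]);P0,_=pushpose(c0,11.5,0)
print("contact past expectation",(p-P0)@f,p-P0,robot.current_contact_force(),robot.current_time_s())
im=vision.grab_frame("top");cv2.imwrite("pics/top3.png",cv2.resize(im[210:330,200:440,::-1],None,fx=3,fy=3))
```

```text
False [-0.00028165  0.00030226 -0.00060916]
True
contact past expectation 0.0034525921526784415 [-0.00065398  0.00339027 -0.00037179] [-0.3560128   0.28393103 -0.50290823] 20.7917
```

View pics/top3.png

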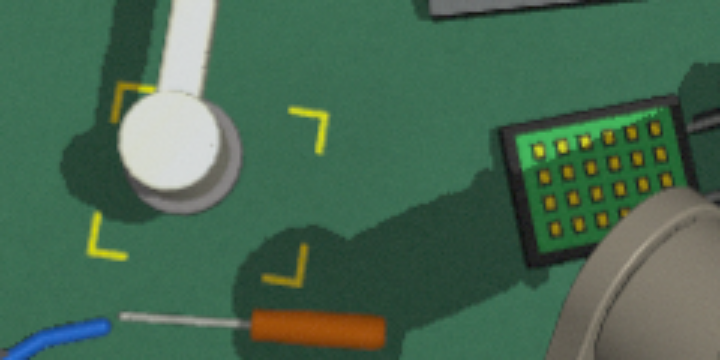

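The fingers are touching the carrier's near end at about crop (690,150), 3.5 mm past the predicted point. I'll push along most of the arc, then check.

```bash
cat >> h.py <<'E'
def board():
    im=vision.grab_frame("top");hsv=cv2.cvtColor(im,cv2.COLOR_RGB2HSV)
    g=cv2.inRange(hsv,(45,120,60),(75,255,255));g[:,:225]=0;g[:225]=0;g[315:]=0;g[:,440:]=0
    n,l,s,ce=cv2.connectedComponentsWithStats(cv2.morphologyEx(g,cv2.MORPH_CLOSE,np.ones((9,9))));k=1+s[1:,4].argmax()
    pp=np.array([at("top",p,.029)[:2] for p in np.argwhere(l==k)[:,::-1].astype(float)]);return im,cv2.minAreaRect(pp.astype(np.float32)*1000)
E
python3 - <<'E'
from h import *
c,th=arc((.486,-.168),11.5,SP,SY)
for i in range(6,49,6):
    P,Q=pushpose(c[i],th[i],-.0035); robot.line_to(P,Q,.09)
print(c[i],th[i],robot.current_contact_force(),robot.current_time_s())
im,r=board();print(r)
cv2.imwrite("pics/top4.png",cv2.resize(im[210:330,200:440,::-1],None,fx=3,fy=3))
E
```

```text
[0.47474004 0.07939959] -4.95609235490323 [0.8383169  0.30875512 0.36570406] 24.8417
((484.7347717285156, -10.320388793945312), (202.4473876953125, 491.1622314453125), 1.0516284704208374)
```

View pics/top4.png

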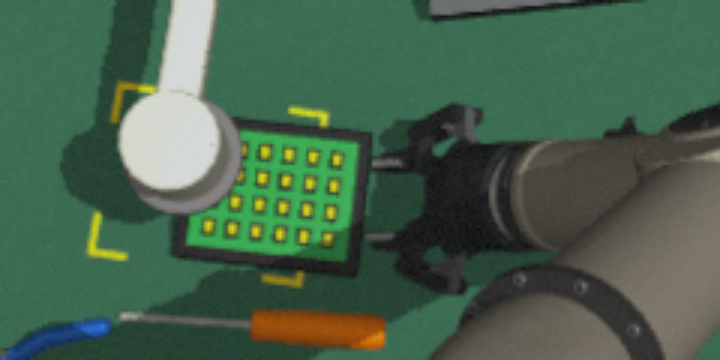

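Carrier is part-way inside the marks, with near corners at crop (372,132) and (357,274) and the far-front corner at (173,255). I'll measure the pose from these.

Run:
```python
from h import *
f=lambda p,z:at("top",np.array(p)/3+[200,210],z)[:2]
a,b,d=[f(p,.025) for p in((372,132),(357,274),(173,255))]
x=(a-b)/np.hypot(*(a-b));y=(d-b)/np.hypot(*(d-b))
print("near corners",a,b,"far",d,np.hypot(*(a-b)),np.hypot(*(d-b)),"yaw",np.degrees(np.arctan2(x[1],x[0])),np.degrees(np.arctan2(-y[0],y[1])))
for yaw in(-5,-7): 
    t=np.radians(yaw);print("centre",(a+b)/2+.07*np.array([-np.sin(t),np.cos(t)]))
# marks refit: outer corners by eye
m=[f(p,0) for p in((118,86),(327,113),(90,252),(301,288))];m=np.array(m);print("marks",m.round(4).tolist(),m.mean(0),[np.degrees(np.arctan2(-(m[i]-m[j])[0],(m[i]-m[j])[1])) for i,j in((0,1),(2,3))])
```

```text
near corners [0.51908927 0.00937252] [0.41169184 0.01864926] far [0.42320228 0.15679627] 0.10779734022933074 0.13862569825352655 yaw -4.936822842506479 -4.7628949494759425
centre [0.47149146 0.08374452]
centre [0.47392141 0.08348912]
marks [[0.5552, 0.2081], [0.5369, 0.0446], [0.4257, 0.2238], [0.4016, 0.0613]] [0.47985161 0.1344516 ] [np.float64(-6.3674630859342125), np.float64(-8.445473947760847)]
```

Run:
```python
from h import *
a=(np.array([.4747,.084]),-4.95);b=(np.array([.4835,.134]),-7.6)
for s in(.33,.67,1):
    P,Q=pushpose(a[0]+(b[0]-a[0])*s,a[1]+(b[1]-a[1])*s,.0005);robot.line_to(P,Q,.05)
robot.pause(.2)
P2,_=pushpose(b[0],b[1],.08);robot.line_to(P2,Q,.15);robot.line_to(P2+[-.02,-.05,.15],Q,.2)
print(robot.current_time_s())
im=vision.grab_frame("top");cv2.imwrite("pics/top5f.png",im[:,:,::-1]);cv2.imwrite("pics/top5.png",cv2.resize(im[215:315,220:340,::-1],None,fx=6,fy=6,interpolation=2))
```

```text
28.1917
```

View pics/top5.png

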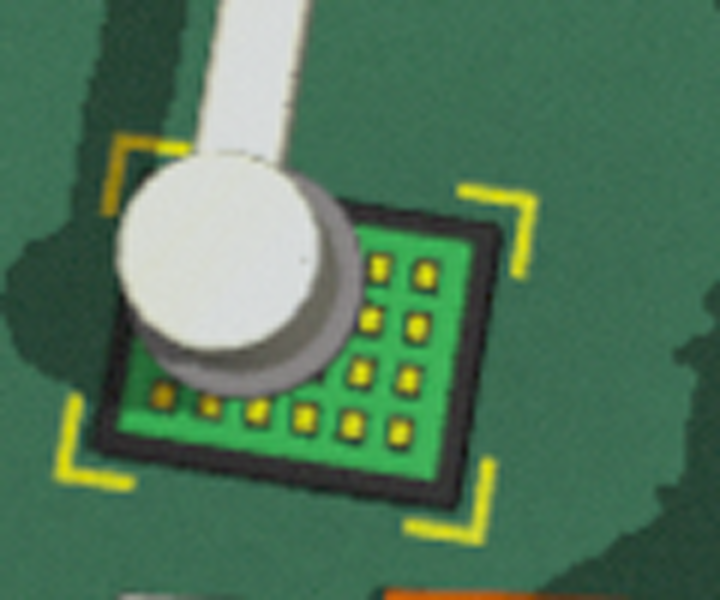

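Run:
```python
from h import *
f=lambda p,z:at("top",np.array(p)/6+[220,215],z)[:2]
a,b,d=[f(p,.025) for p in((502,228),(460,512),(93,452))]
m=np.array([f(p,0) for p in((115,133),(538,195),(55,480),(484,546))])
y=(m[0]-m[1])+(m[2]-m[3]);x=(m[0]-m[2])+(m[1]-m[3]);print(m.mean(0),"stand yaw",np.degrees(np.arctan2(-y[0],y[1])),np.degrees(np.arctan2(x[1],x[0])))
c=(a+d)/2; xx=a-b; yy=d-b; print("carrier",c,np.degrees(np.arctan2(xx[1],xx[0])),np.degrees(np.arctan2(-yy[0],yy[1])),np.hypot(*xx),np.hypot(*yy))
t=np.radians(SY);e=c-m.mean(0);print("err stand frame",e@[np.cos(t),np.sin(t)],e@[-np.sin(t),np.cos(t)])
```

```text
[0.48026524 0.13446954] stand yaw -7.435439810224191 -7.264121570858544
carrier [0.47658848 0.13147744] -6.940579524773896 -8.073065772505943 0.10833056868212866 0.13988852016409695
err stand frame -0.003248745413691217 -0.0034520885796272675
```

Carrier is 3–4 mm off centre and within 1° of square, which is inside tolerance. Next is the knob.

```bash
cat >> h.py <<'E'
KU,KV=.0755,.056
def kpose(ang,h,sgn=1):
    bar=np.cos(ang)*U+np.sin(ang)*V;z=-N;y=sgn*np.cross(z,bar)
    return facept(KU,KV,h),Ro.from_matrix(np.c_[np.cross(y,z),y,z]).as_euler('xyz',degrees=True)
E
python3 - <<'E'
from h import *
print(np.round(robot.current_joint_positions()))
for s in(1,-1):
  for a,h in((-.25,.10),(-.25,.033),(.69,.033)):
    P,O=kpose(a,h,s);q=robot.inverse_kinematics(P,O);print(s,P.round(3),O.round(),None if q is None else np.round(q))
E
```

```text
[ -2.  24.  44. 106. -44.  84.  51.]
1 [ 0.621 -0.099  0.15 ] [-170.  -34.  -10.] [-32.  22.  57. 117. -69.  35. -25.]
1 [ 0.66  -0.094  0.096] [-170.  -34.  -10.] [-18.  28.  40. 114. -77.  29. -19.]
1 [ 0.66  -0.094  0.096] [156. -26.  52.] [-20.  28.  41. 114. -78.  30.  36.]
-1 [ 0.621 -0.099  0.15 ] [170.  34. 170.] [ -5.  16.  22. 116. -51.  24. 141.]
-1 [ 0.66  -0.094  0.096] [170.  34. 170.] [  7.  23.   7. 113. -57.  17. 147.]
-1 [ 0.66  -0.094  0.096] [-156.   26. -128.] [ 45.  30. -41. 112.  36.  13. 117.]
```

Run:
```python
from h import *
p=robot.current_tool_pos();robot.line_to((p[0]+.03,p[1]-.06,.28),None,.25)
P,O=kpose(-.25,.11);robot.move_to(P,O)
P,O=kpose(-.25,.033);print(robot.line_to(P,O,.1,f_stop=8),robot.current_tool_pos()-P)
fingers.gripper_to(0,40);print(robot.current_finger_gap(),robot.current_gripper_force(),robot.current_contact_force(),robot.current_time_s())
Pf,Of=kpose(.69,.033);q0=np.array(robot.current_joint_positions());q1=robot.inverse_kinematics(Pf,Of);print(np.round(q0,1),np.round(q1,1))
q=q0.copy();d=np.degrees(.94);q[6]+=d
robot.move_j(q);R=Ro.from_euler('xyz',robot.current_eef_rot(),degrees=True);print((R*Ro.from_euler('xyz',Of,degrees=True).inv()).magnitude(),robot.current_contact_force(),robot.current_torque())
fingers.gripper_to(.55);robot.line_to(facept(KU,KV,.11),None,.15)
p=robot.current_tool_pos();robot.line_to((.5,-.2,.28),None,.25);print(robot.current_time_s())
im=vision.grab_frame("top");cv2.imwrite("pics/top6f.png",im[:,:,::-1]);a=im[150:220,335:407,::-1]
im=vision.grab_frame("scene");cv2.imwrite("pics/scene6f.png",im[:,:,::-1]);b=im[270:370,280:380,::-1]
cv2.imwrite("pics/k6.png",cv2.hconcat([cv2.resize(a,(401,390),interpolation=2),cv2.resize(b,(390,390),interpolation=2)]))
```

```text
False [ 0.00012827 -0.00083278  0.00055423]
0.16127074470254935 40.503049492836 [-4.86675663  0.66667241  5.5841916 ] 31.3333
[-23.4  29.8  46.6 114.5 -80.5  32.7 -17.1] [-19.7  28.2  41.3 114.4 -78.1  29.9  35.6]
0.0026063348725248905 [-3.60623687  0.93731665  2.6894267 ] [0.12255522 0.8164525  0.17908782]
34.35
```

View pics/k6.png

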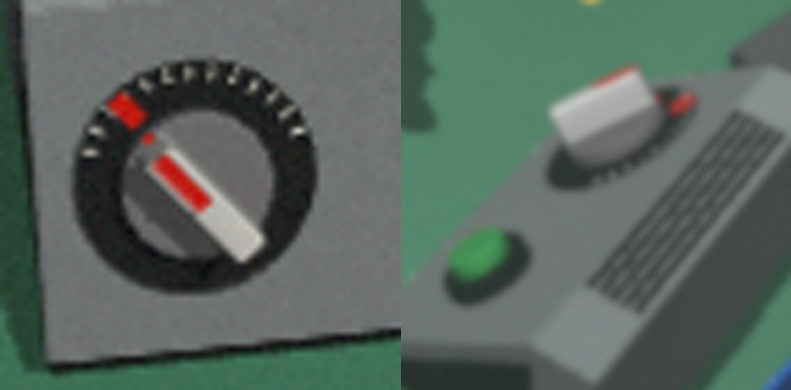

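The pointer foot (148,139) now lines up with the mark (126,110). I'll check it numerically.

Run:
```python
from h import *
f=lambda p:np.array(p)/5.57+[335,150]
c=np.array([KU,KV])
for h in(.002,.006,.010):
  for nm,p in(("mark",(126,110)),("ptr",(148,139))):
    d=onface("top",f(p),h)-c;print(h,nm,np.arctan2(d[1],d[0]),np.hypot(*d))
a=onface("top",f((163,152)),.0355);b=onface("top",f((256,252)),.0355);d=a-b;print("bar",np.arctan2(d[1],d[0]),(a+b)/2)
P=[facept(*(c+.04*np.array([np.cos(.69),np.sin(.69)])),.006),facept(KU,KV,.0355),facept(.075,-.0695,.015)]
print((pix("scene",P)-[280,270])*3.9+[400,0],(pix("top",P)-[335,150])*5.57)
```

```text
0.002 mark 0.7042999135090322 0.04169099277774394
0.002 ptr 0.7890341140703735 0.026604780015199857
0.006 mark 0.6916918653582086 0.042971810519977234
0.006 ptr 0.7653422580803371 0.027893997955094084
0.01 mark 0.6798154170798825 0.044259063212686856
0.01 ptr 0.7437545563006354 0.029197485402318955
bar 0.6529540708060998 [0.07710728 0.05566642]
[[676.75028195  95.43475578]
 [591.89800689  83.79592462]
 [477.8135568  251.49017312]] [[131.19225796 114.90029393]
 [209.27498556 206.36283167]
 [511.03291151 159.55645406]]
```

Bar axis is 0.65–0.69 rad and the mark about 0.69, within tolerance (0.125 rad). Press the button.

Run:
```python
from h import *
_,O=kpose(.4,0);B=lambda h:facept(.075,-.0695,h)
fingers.gripper_to(0,40)
q=robot.inverse_kinematics(B(.09),O);print(np.round(q))
robot.move_to(B(.09),O)
robot.line_to(B(.045),O,.12)
hh=lambda:(robot.current_tool_pos()-facept(0,0,0))@N
r=robot.line_to(B(.010),O,.025,f_stop=12);print(r,"tip h",hh()-.017,robot.current_contact_force())
robot.pause(.3);print(hh()-.017,robot.current_contact_force()@N)
im=vision.grab_frame("scene");cv2.imwrite("pics/s7.png",im[:,:,::-1])
robot.line_to(B(.09),O,.12)
robot.line_to((.5,-.22,.28),None,.25)
print(robot.current_time_s(),robot.current_contact_force())
im=vision.grab_frame("scene");a=im[150:370,240:460,::-1];im=vision.grab_frame("top")[130:330,130:450,::-1]
cv2.imwrite("pics/end.png",cv2.hconcat([cv2.resize(a,(330,330)),cv2.resize(im,(450,330))]) )
```

```text
[-12.  31.  54. 108. -74.  47.  23.]
True tip h 0.015137598213534394 [-4.47818392  1.66423654  6.00789455]
0.015144284632345545 7.283776365814053
39.5083 [-0.00381616 -0.09284606  0.79098734]
```

View pics/end.png

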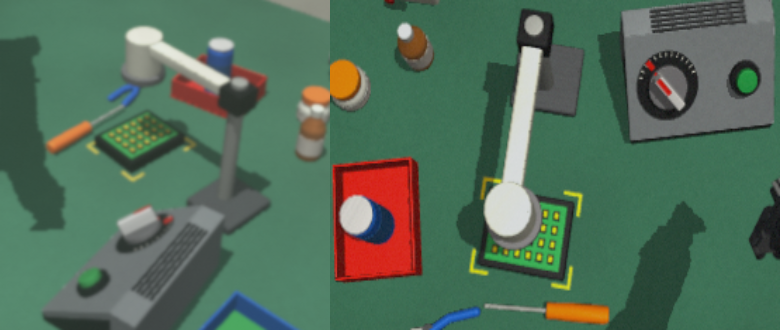

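Everything is in place. I'll press once more in small steps to confirm the button's full travel from the force profile.

Run:
```python
from h import *
_,O=kpose(.4,0);B=lambda h:facept(.075,-.0695,h)
robot.move_to(B(.09),O);robot.line_to(B(.042),O,.15)
hh=lambda:(robot.current_tool_pos()-facept(0,0,0))@N-.017
f0=np.array(robot.current_contact_force())@N
for h in np.arange(.0405,.0275,-.0015):
    if robot.line_to(B(h),O,.03,f_stop=15):print("stop")
    f=np.array(robot.current_contact_force())@N-f0;print(round(hh()*1e3,1),round(f,2))
    if f>12:break
robot.pause(.2)
robot.line_to(B(.09),O,.15);robot.line_to((.5,-.22,.28),None,.25);print(robot.current_time_s())
```

```text
24.6 -0.51
22.0 -0.42
20.6 0.19
19.1 1.07
17.6 2.51
16.1 3.74
15.1 7.24
14.9 18.0
45.2417
```

The force rises like a spring over about 6 mm and then meets a hard stop, so the button was fully pressed. Handing in.

```bash
python3 -c "
from h import *
print(workorder.close_job())"
```

```text
the job is handed in; nothing more can be done
None
```

I handed the job in at about 45 s of the 72 s allowed, and the judge's verdict was not shown: the can stands upright in the tray, the carrier sits 3–4 mm off centre and within about 1° of square, the pointer is on the mark to within about 0.08 rad (0.125 rad allowed), and the button was pressed to its stop and released.

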